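Show the culture flask to the code reader

ROBOT

A 6-joint arm with a two-finger parallel gripper is mounted at the origin on the work surface. World frame = base frame: x ahead of the robot, y to its left, z up, the work surface at z = 0. Lengths are in mm, angles in rad, forces in N, time in s.
With the tool pointing down it reaches from about 350 to 775 mm from the base axis. Payload 7.3 kg.
Tool frame: the origin (TCP) lies midway between the tips of the shut fingers; the grasp point (between the pads) lies 19 mm behind it; z points along the fingers, y is the line along which they close (so a half turn about z gives the same grasp; the last joint's range is limited). The gripper opens to 92 mm and grips with 3 to 60 N. Pads are 19 mm wide; open, the fingers measure 130 mm over their backs; the gripper's body (75 mm by 190 mm) begins 47 mm behind the grasp point.
Start: joints at [1.155, 0.342, 1.524, -0, 1.275, -0.146], TCP at [139.917, 506.032, 226.741] pointing down, gripper open.
Joint ranges: [-2.53, 2.53], [-0.77, 2.02], [0.04, 2.7], [-1, 4.14], [0.28, 2.66], [-3.11, 3.11]. Speed limits (rad/s): [2.57, 2.57, 3.14, 3.14, 3.14, 3.14].

INTERFACE

Orientations are given as [roll, pitch, yaw] about the fixed x, y, z axes, in that order (R = Rz(yaw) Ry(pitch) Rx(roll)).
In Python, from plant import bot gives the robot as it stands.
- The arm moves only by the tool jog_arm, never from a script. Its arguments are lists of equal length, an entry for each row: "dp": the shift along the tool's x, y, z in m, a list of three; "twist": the turn about the tool's z in degrees. A call has 1 to 10 rows; each row shifts and turns the commanded pose from where the row before left it, along the tool's axes as they then stand; what a row does not reach is not made up. A row lasts 1/8 s, in which the tool goes at most 62.5 mm and 10.7 degrees, less where a joint would pass 70% of its speed; a pose out of reach is approached as far as the arm can. A call is refused whole if a number of a shift passes 0.0625 or a number of a turn 10.7, either way. A call with a gripper value outside its range is refused whole. "jaw" is the finger opening in m, from 0 to 0.0918, set as the call begins (left out, the last holds). The fingers move at their own pace and stop on an object; the grip force is fixed at half the most. Time passes only in rows, so rows that do not move let the fingers close. It gives the time, the measured TCP pose, the force, the opening and the grip force at its end, in the units of the state.
- bot.get_obs(): the state, without advancing time (a new reading comes with each control period).
- bot.capture(name): name is "scene" or "top" or "wrist"; returns the picture (480x640x3 uint8, blue, green, red); there is no depth.
- bot.camera_params(name): a dict with "fx", "fy", "cx", "cy" (pixels), "k1" (the pictures are not rectified: a ray, as slopes to the right and down, at radius r is drawn at 1 + k1 r^2 times it, then the intrinsics apply), "R" (3x3) and "t" (3): a world point X has camera coordinates R X + t. Camera axes: x right, y down, z forward; pixel columns grow to the right and rows downward; lengths in mm; the calibration is good to about 2 mm. A picture is of the moment at which its call begins: read the wrist's pose just before it. camera_params takes no time and is no camera call; for the wrist camera it gives the pose at the moment of the call.
- bot.close_job(): hands the job in; it is judged then, once.
Trained networks look in the newest picture that a camera, given by its name, has taken for a name from the list of things; names that differ only in an ending like _2 or _b are one class to them, and where a whole thing is asked for, a point or a joint stands for the part that bears it (a point fixed in the world has none). Each returns a list of dicts, best first, with "confidence" (0 to 1); they miss things now and then, are a little off and sometimes report something else, mostly with a low value. They report only what shows in the picture. A call takes as long as a camera call. They do not tell look-alikes from the thing itself.
- bot.find_in(camera, label): "bbox" ([centre column, centre row, width, height] in pixels, round what is visible of it).
- bot.masks_of(camera, label): "pixels" (480x640 bool, what is visible of it) and "bbox" ([centre column, centre row, width, height] in pixels, round what is visible of it).
The state is a dict: "time": time; "joint_positions": joint angles; "dq": joint speeds; "tau": joint torques, N m; "tool_pos": TCP position; "tcp_rot": TCP orientation; "contact_force": force on the tool from outside, world axes, zero at the start; "moment": the same for the moment, N m; "grip_width": finger opening in mm; "finger_force": force on a finger pad.
Only numpy, scipy, OpenCV 4.12 (cv2) and the standard library are available. Lean on these libraries where they do the work, as an engineer would, in place of code of your own. Each camera call takes 0.05 s, during which the arm holds its last target. There are 200 camera calls.

TASK

Lift the culture flask that lies on the side plate of the microscope's stage (not the one under the condenser, nor the one on the bench) and show it to the code reader: hold it in the air with the code on its flat end facing the reader's tilted window squarely, centred on the window and about 10 cm away from it, and finish while still holding it there, steady. Keep the flask broad side down, its cap never tipping downwards, and do not knock the condenser or the reader or disturb anything else on the stage or bench.

Things in the scene. Friction and masses are not known exactly. Their poses are not given: they have to be found in the camera images.
- flask_center (a point): the flask to show, on the side plate: clear rigid block 70 mm long (x), 51 wide (y), 25 high (z), with a neck and a 27 mm blue cap on one narrow end (cap at x = +56 to +76 mm); under 0.1 kg, lying broad side down. Point: the block's centre, 12.5 mm above its underside. x towards the cap, z up. Grip its two 51 mm-apart sides from above. The other two flasks look the same
- flask_code (a point): centre of the small square code on a white label on the flask's flat end away from the cap, 35.5 mm from flask_center along the flask's -x; same axes as the flask; the code faces -x
- flask: the same flask; origin at the centre of its block's underside, axes as flask_center
- flask_viewed_center (a point): centre of the like flask that stays under the condenser, about 130 mm from the one to show
- flask_bench_center (a point): centre of the like flask that lies on the bench
- scope: inverted microscope, fixed; origin on the bench under the optical axis; +y to the eyepieces, -y to the lamp pillar, -x to the side plate. Black stage 210 (x) by 200 (y) mm, flush side plate on to x = -190 mm, 180 mm long in y; tops 200 mm above the bench. Eyepiece head: x within +-55 mm, y = 100 to 310 mm, up to 430 mm high
- illuminator: lamp side of the microscope, fixed to it, same origin and axes: pillar 58 x 45 mm at y = -165 mm, arm over the stage at height 454 to 496 mm, lamp house of radius 46 mm on the axis from 496 to 586 mm, and the black condenser hanging on the axis
- condenser (a point): centre of the condenser's lower face, on the optical axis 290 mm above the bench (90 mm above the stage); the condenser is 48 mm across, 62 mm across above 365 mm
- reader: stand of the code reader: round black foot of radius 55 mm centred at x = +30 mm, stem and yoke; fixed to the bench; origin on the bench below the window side, the reader looks along its -x
- reader_window (a point): centre of the dark red window of the reader's head (grey box 58 mm deep, 70 wide, 56 high, in a yoke 122 mm above the bench). Axes turn with the head: the window looks along -x, tipped up 17 to 34 degrees above level; y is level, along the window's width. A stiff hinge keeps the head as found
- dish: bystander: round clear dish, 59 mm across, 15 mm high, on the bench
- medium_bottle: bystander: bottle, 72 mm across, 150 mm high, on the bench
- marker: bystander: black marker pen, 135 mm long, lying on the bench
- counter: bystander: steel hand tally counter, 42 mm across, 40 mm high, on the bench
- beaker: bystander: clear beaker, 70 mm across, 85 mm high, on the bench
Mind the look-alikes: they are no part of the job. What is shaped like the flask but red is not meant.

How it is judged:
By the outcome, as a careful person would: the job done as asked, in the order asked, and still so for the second after the job is handed in, while the arm keeps its last pose, push and grip.
It also fails if it takes over 40 s, if anything falls off the work surface, if the arm or the gripper's body presses on something with over 40 N, if the wrist force passes 120 N, or if a joint passes its speed limit or range.

## Working session

There is one attempt and no reset: what is moved stays moved. The work goes in short steps, Python scripts to look and compute and a tool call to move; the robot and the scene stay as the last step left them, time stands still between calls to the robot, and variables do not carry over. Pictures are saved under pics/ and viewed, at most 10 in all, crops included, and the job is handed in when it is done.

Besides the shell and the picture viewer there is one more tool, called after "Call:" by a JSON object that holds its "op" and its "data", one argument or row to a line. jog_arm: Moves the arm, as the interface text tells. Its arguments: {"type":"object","properties":{"dp":{"type":"array"},"twist":{"type":"array"},"jaw":{"type":"number"}},"required":["dp","twist"]}

```bash
mkdir -p pics; ls
python3 - <<'E'
from plant import bot
import cv2,numpy as np
for c in ["scene","top"]:
    im=bot.capture(c); cv2.imwrite(f"pics/{c}0.png",im)
    p=bot.camera_params(c); print(c,{k:np.round(v,3).tolist() for k,v in p.items()}, "C",np.round(-np.array(p["R"]).T@np.array(p["t"])))
    for l in ["flask","reader_window","reader","condenser","scope"]:
        print(l,[(np.round(d["bbox"]).tolist(),round(d["confidence"],2)) for d in bot.find_in(c,l)][:5])
print(bot.get_obs())
E
```

```text
pics
scene {'fx': 484.026, 'fy': 484.026, 'cx': 329.065, 'cy': 236.625, 'k1': -0.028, 'R': [[0.68, -0.733, 0.001], [-0.695, -0.645, -0.318], [0.234, 0.216, -0.948]], 't': [-349.893, 429.795, 1202.575]} C [ 256. -238. 1277.]
flask [([296.0, 200.0, 44.0, 49.0], 0.83), ([273.0, 278.0, 32.0, 46.0], 0.65)]
reader_window [([482.0, 368.0, 38.0, 31.0], 0.8), ([473.0, 270.0, 32.0, 32.0], 0.21)]
reader [([478.0, 375.0, 57.0, 44.0], 0.97)]
condenser [([373.0, 137.0, 112.0, 173.0], 0.66), ([295.0, 199.0, 38.0, 43.0], 0.55)]
scope [([329.0, 150.0, 196.0, 226.0], 0.6), ([215.0, 202.0, 17.0, 15.0], 0.54), ([393.0, 340.0, 24.0, 20.0], 0.17)]
top {'fx': 485.696, 'fy': 485.696, 'cx': 311.924, 'cy': 243.539, 'k1': -0.134, 'R': [[-0.019, -1.0, 0.02], [-0.985, 0.016, -0.17], [0.17, -0.023, -0.985]], 't': [4.77, 550.239, 1333.162]} C [ 316.   26. 1407.]
flask [([285.0, 303.0, 20.0, 40.0], 0.88), ([259.0, 242.0, 25.0, 51.0], 0.76)]
reader_window [([473.0, 238.0, 34.0, 32.0], 0.94), ([260.0, 242.0, 24.0, 46.0], 0.31)]
reader [([469.0, 244.0, 48.0, 46.0], 0.63), ([290.0, 154.0, 119.0, 84.0], 0.34)]
condenser [([290.0, 153.0, 120.0, 88.0], 0.74)]
scope [([241.0, 187.0, 222.0, 155.0], 0.72)]
{'time': 0.6, 'joint_positions': array([ 1.15496894e+00,  3.41996858e-01,  1.52413727e+00, -4.59631005e-05,
        1.27541603e+00, -1.45992743e-01]), 'dq': array([ 0.00069879,  0.00020407, -0.00105243, -0.00098086, -0.00112546,
        0.00128467]), 'tau': array([-9.74708601e-04, -4.30942762e+01, -2.44392049e+01,  7.18306610e-02,
        4.86904057e-02, -4.82107998e-05]), 'tool_pos': array([139.93655263, 506.00088198, 226.72910896]), 'tcp_rot': array([3.14155701e+00, 4.96871382e-05, 2.87177139e+00]), 'contact_force': array([ 0.42981414,  0.2335792 , -0.44972399]), 'moment': array([0.0202757 , 0.0048198 , 0.00455399]), 'finger_force': 0.0, 'grip_width': 91.95810458822423}
```

View pics/scene0.png

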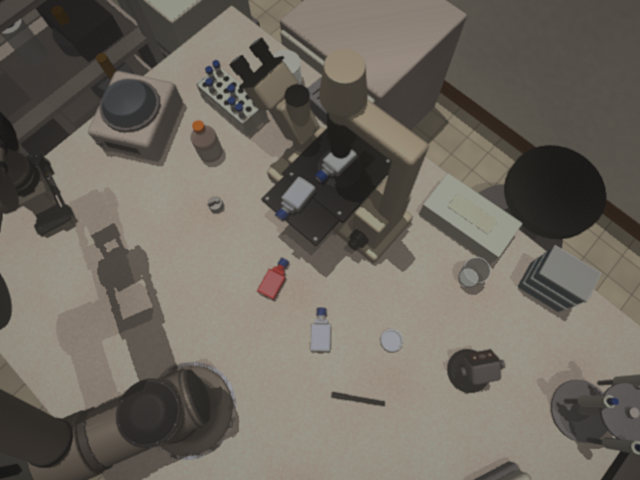

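View pics/top0.png

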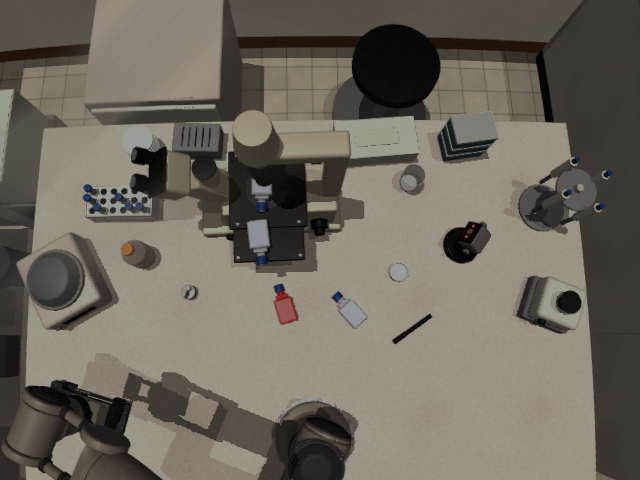

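```bash
cat > h.py <<'E'
from plant import bot
import cv2,numpy as np
def ray(c,uv,p=None):
    p=p or bot.camera_params(c); R=np.array(p["R"]);t=np.array(p["t"])
    d=np.array([(uv[0]-p["cx"])/p["fx"],(uv[1]-p["cy"])/p["fy"]]); s=d.copy()
    for _ in range(20): s=d/(1+p["k1"]*(s@s))
    v=R.T@np.r_[s,1]; return -R.T@t, v/np.linalg.norm(v)
def atz(c,uv,z,p=None):
    o,v=ray(c,uv,p); return o+v*(z-o[2])/v[2]
def proj(c,X,p=None):
    p=p or bot.camera_params(c); x=np.array(p["R"])@np.array(X)+np.array(p["t"]); s=x[:2]/x[2]; s=s*(1+p["k1"]*(s@s))
    return np.array([s[0]*p["fx"]+p["cx"],s[1]*p["fy"]+p["cy"]])
def tri(a,b):
    A=np.zeros((3,3));B=np.zeros(3)
    for o,v in (a,b):
        M=np.eye(3)-np.outer(v,v);A+=M;B+=M@o
    X=np.linalg.solve(A,B); return X,[np.linalg.norm((np.eye(3)-np.outer(v,v))@(X-o)) for o,v in (a,b)]
E
python3 - <<'E'
from h import *
a=cv2.imread("pics/scene0.png");b=cv2.imread("pics/top0.png")
r=lambda i,x,y:cv2.resize(i[y:y+75,x:x+100],(400,300),interpolation=cv2.INTER_CUBIC)
cv2.imwrite("pics/crop1.png",np.vstack([np.hstack([r(a,430,330),r(b,420,205)]),np.hstack([r(a,250,165),r(b,215,190)])]))
print("top flask z213",atz("top",(259,235),225),"scene",atz("scene",(298,193),225))
print("reader win",tri(ray("top",(473,238)),ray("scene",(482,368))))
E
```

```text
top flask z213 [543.14723574 129.80114773 225.        ] scene [544.66826732 128.73165375 225.        ]
reader win (array([ 553.16445442, -459.69355629,   88.37146223]), [np.float64(1.5091350891036521), np.float64(1.5091350891037574)])
```

View pics/crop1.png

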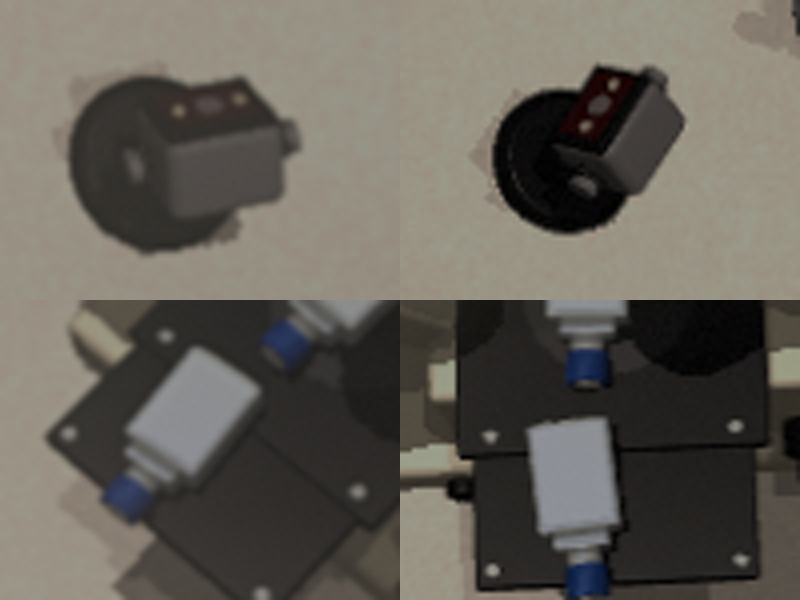

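Run:
```python
from h import *
T=lambda x,y,ox,oy,X,Y:((x-X)/4-.375+ox,(y-Y)/4-.375+oy)
top_r=lambda x,y:T(x,y,420,205,400,0); sc_r=lambda x,y:T(x,y,430,330,0,0)
top_f=lambda x,y:T(x,y,215,190,400,300); sc_f=lambda x,y:T(x,y,250,165,0,300)
L=tri(ray("top",top_r(600,105)),ray("scene",sc_r(208,104)))
a=tri(ray("top",top_r(614,83)),ray("scene",sc_r(240,98)))
b=tri(ray("top",top_r(586,126)),ray("scene",sc_r(178,111)))
print("lens",L,"leds",a,b)
d=b[0]-a[0]; print("led yaw",np.degrees(np.arctan2(d[1],d[0])),np.linalg.norm(d))
# foot
print("foot",tri(ray("top",top_r(560,160)),ray("scene",sc_r(145,162))))
c=[atz("top",top_f(*q),225) for q in [(528,428),(608,418),(620,525),(540,532)]]
c2=[atz("scene",sc_f(*q),225) for q in [(262,392),(198,346),(127,432),(190,482)]]
for q in (c,c2):
    q=np.array(q);print(np.round(q[:,:2],1).tolist(),q.mean(0))
print("plate corners",[np.round(atz("top",top_f(*q),200)[:2]) for q in [(478,590),(760,577),(755,450),(474,455)]])
print("screw",[np.round(atz("top",top_f(*q),200)[:2]) for q in [(492,570),(741,560)]])
p=bot.camera_params("wrist"); R=np.array(p["R"]);o=bot.get_obs()
from scipy.spatial.transform import Rotation as Ro
RT=Ro.from_euler("xyz",o["tcp_rot"]).as_matrix()
print("wristcam in tool: C",RT.T@(-R.T@p["t"]-o["tool_pos"]),"axes",np.round(RT.T@R.T,2).tolist(),p["fx"],p["k1"], "tool axes",np.round(RT,3).tolist())
```

```text
lens (array([ 563.56292144, -433.61187166,  136.28025306]), [np.float64(0.5453280485614018), np.float64(0.5453280485612547)]) leds (array([ 579.24395744, -445.49371051,  134.4551844 ]), [np.float64(0.6746303032258373), np.float64(0.6746303032258849)]) (array([ 549.74817996, -423.90643738,  132.45642274]), [np.float64(0.42644470706802706), np.float64(0.4264447070680126)])
led yaw 143.8004713446085 36.606096463238465
foot (array([ 548.77682267, -452.13407907,  -12.7646078 ]), [np.float64(1.3834310266093401), np.float64(1.3834310266092806)])
[[577.5, 160.7], [583.1, 110.8], [515.4, 103.6], [511.8, 153.0]] [546.97545116 132.00515844 225.        ]
[[582.3, 108.6], [578.1, 157.3], [509.5, 149.2], [512.0, 100.0]] [545.47060411 128.77591606 225.        ]
plate corners [array([480., 195.]), array([485.,  18.]), array([566.,  19.]), array([566., 198.])]
screw [array([492., 186.]), array([496.,  29.])]
wristcam in tool: C [  66.23119146    1.02299881 -157.90375698] axes [[-0.0, -0.97, -0.25], [1.0, -0.0, -0.0], [0.0, -0.25, 0.97]] 403.0409659012492 -0.0834670714987152 tool axes [[-0.964, 0.267, 0.0], [0.267, 0.964, 0.0], [-0.0, 0.0, -1.0]]
```

Call:
{"op": "jog_arm", "data": {
  "dp": [
    [0,0,-0.05],
    [-0.0492,-0.0254,-0.005],
    [-0.0492,-0.0254,-0.005],
    [-0.0492,-0.0254,-0.005],
    [-0.0492,-0.0254,-0.005],
    [-0.0492,-0.0254,-0.005],
    [-0.0492,-0.0254,-0.005],
    [-0.0492,-0.0254,-0.005],
    [-0.0492,-0.0254,-0.005],
    [-0.0492,-0.0254,-0.005]
  ],
  "twist": [0,0,0,0,0,0,0,0,0,0],
  "jaw": 0.0918
}}

```text
time: 1.85
tool_pos: [506.9, 166.2, 322.0]
tcp_rot: [3.141, 0.0, 2.872]
contact_force: [1.4, 1.2, 0.4]
grip_width: 91.7
finger_force: 0.0
```

Call:
{"op": "jog_arm", "data": {
  "dp": [
    [-0.03,-0.013,0],
    [0,0,0],
    [0,0,0]
  ],
  "twist": [-7.4,-7.4,-7.4]
}}

```text
time: 2.22
tool_pos: [531.5, 146.5, 321.4]
tcp_rot: [3.141, -0.001, -3.021]
contact_force: [-0.0, -0.3, 0.4]
grip_width: 91.7
finger_force: 0.0
```

Run:
```python
from h import *
o=bot.get_obs();p=bot.camera_params("wrist");im=bot.capture("wrist");cv2.imwrite("pics/w1.png",im)
print(o["time"],o["tool_pos"],np.degrees(o["tcp_rot"]),o["joint_positions"])
for d in bot.masks_of("wrist","flask"): 
    m=d["pixels"].astype(np.uint8); print(d["confidence"],d["bbox"],cv2.minAreaRect(cv2.findNonZero(m)))
print(proj("wrist",[546,130,225],p))
```

```text
2.225 [531.54150531 146.53242029 321.39799089] [ 1.79994493e+02 -2.99532303e-02 -1.73084171e+02] [ 1.29922964e-01  3.39607726e-01  1.26871688e+00  1.00994519e-04
  1.53378992e+00 -1.56158109e+00]
0.73 [292.2, 226.8, 77.1, 168.0] ((292.0, 225.0), (168.0, 78.0), 90.0)
0.33 [506.9, 121.8, 41.9, 42.0] ((507.5, 121.0), (36.0, 43.0), 90.0)
[288.9960383  258.49043158]
```

View pics/w1.png

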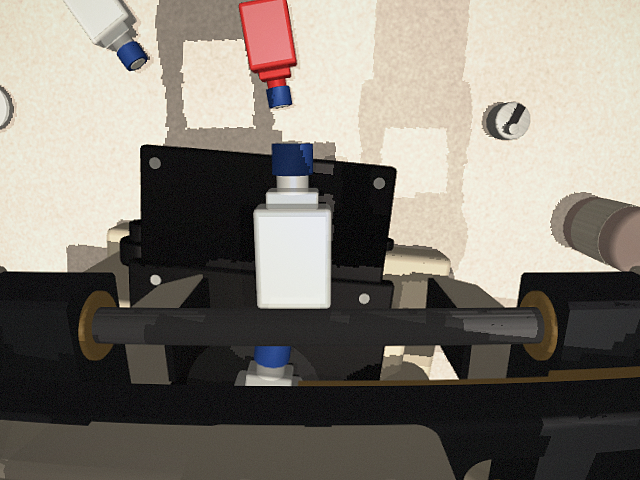

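Run:
```python
from h import *
for q in [(256,208),(329,208),(329,307),(258,307)]: print(np.round(atz("wrist",q,225),1))
print("cap end top",atz("wrist",(292.5,143),213))
print("plate",[np.round(atz("wrist",q,200),1) for q in [(141,146),(397,168),(131,308)]])
```

```text
[514.7 105.9 225. ]
[509.2 152.4 225. ]
[577.1 160.9 225. ]
[582.9 112.7 225. ]
cap end top [471.74289497 124.2700637  213.        ]
plate [array([485.3,  19.5, 200. ]), array([480.2, 196.7, 200. ]), array([607.7,  12.8, 200. ])]
```

Call:
{"op": "jog_arm", "data": {
  "dp": [
    [-0.0076,-0.0165,0.0],
    [0,0,0.03],
    [0,0,0.03],
    [0,0,0.03],
    [0,0,0.02],
    [0,0,0.005],
    [0,0,0]
  ],
  "twist": [0,0,0,0,0,0,0]
}}

```text
time: 3.2
tool_pos: [541.2, 131.2, 207.1]
tcp_rot: [-3.141, 0.0, -3.025]
contact_force: [-0.3, 0.6, 0.3]
grip_width: 91.9
finger_force: 0.0
```

Call:
{"op": "jog_arm", "data": {
  "dp": [
    [0,0,0.003],
    [0,0,0],
    [0,0,0],
    [0,0,0],
    [0,0,0],
    [0,0,0]
  ],
  "twist": [0,0,0,0,0,0],
  "jaw": 0.03
}}

```text
time: 3.95
tool_pos: [540.7, 131.7, 203.9]
tcp_rot: [3.142, 0.0, -3.024]
contact_force: [-0.6, 0.2, 0.8]
grip_width: 50.7
finger_force: 30.0
```

Run:
```python
from h import *
o=bot.get_obs();print(o["tool_pos"],o["grip_width"],o["finger_force"],o["contact_force"])
```

```text
[540.71773448 131.71356886 203.86469621] 50.69708605020133 29.999921321868896 [-0.59747022  0.208835    0.78449511]
```

Call:
{"op": "jog_arm", "data": {
  "dp": [
    [0,0,-0.01],
    [0,0,-0.03],
    [0,0,-0.03],
    [0.02,0,-0.01],
    [0.035,0,0],
    [0.035,0,0],
    [0.028,-0.002,0],
    [0,0,0]
  ],
  "twist": [0,0,0,0,0,0,0,0]
}}

```text
time: 4.95
tool_pos: [422.7, 115.7, 284.8]
tcp_rot: [3.142, 0.001, -3.024]
contact_force: [-0.7, 0.4, -1.4]
grip_width: 51.0
finger_force: 30.0
```

Call:
{"op": "jog_arm", "data": {
  "dp": [
    [0,0,0],
    [0,0,0],
    [0,0,0],
    [0,0,0],
    [0,0,0],
    [0,0,0],
    [0,0,0],
    [0,0,0],
    [0,0,0]
  ],
  "twist": [10.2,10.2,10.2,10.2,10.2,10.2,10.2,10.2,10.2]
}}

```text
time: 6.08
tool_pos: [424.9, 115.9, 284.1]
tcp_rot: [3.141, -0.0, 1.651]
contact_force: [-0.9, 0.5, -1.1]
grip_width: 50.8
finger_force: 30.0
```

Call:
{"op": "jog_arm", "data": {
  "dp": [
    [0,0,0],
    [0,0,0],
    [0,0,0],
    [0,0,0],
    [0,0,0],
    [0,0,0],
    [0,0,0],
    [0,0,0],
    [0,0,0],
    [0,0,0]
  ],
  "twist": [10.2,10.2,10.2,10.2,10.2,10.2,10.2,10.2,10.2,0]
}}

```text
time: 7.32
tool_pos: [424.7, 115.9, 283.9]
tcp_rot: [-3.141, -0.001, 0.056]
contact_force: [-0.3, 0.5, -0.2]
grip_width: 50.7
finger_force: 30.0
```

Run:
```python
from h import *
o=bot.get_obs();p=bot.camera_params("wrist");im=bot.capture("wrist");cv2.imwrite("pics/w2.png",im)
print(o["time"],o["tool_pos"],np.degrees(o["tcp_rot"]),o["joint_positions"],o["grip_width"])
```

```text
7.325 [424.66315227 115.8807779  283.92395158] [-1.79993399e+02 -3.65777967e-02  3.22774875e+00] [9.18786444e-02 1.40485472e-01 1.63339994e+00 9.43971966e-05
 1.36706514e+00 1.60632102e+00] 50.7033260821494
```

View pics/w2.png

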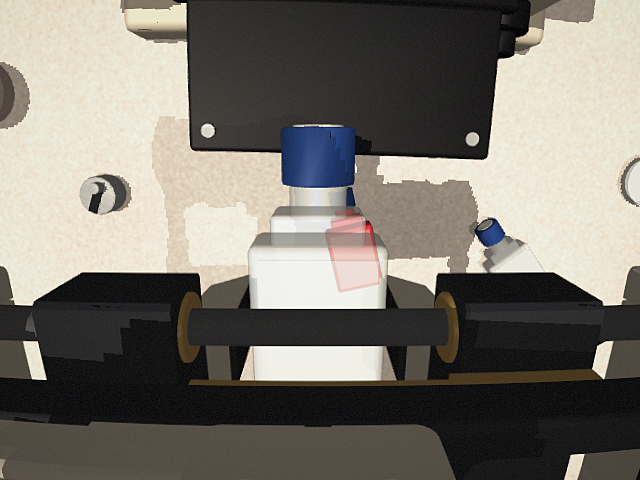

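Call:
{"op": "jog_arm", "data": {
  "dp": [
    [0,0,0.04],
    [0,0,0.034],
    [0,0,0.005],
    [0,0,0.004],
    [0,0,0.003]
  ],
  "twist": [0,0,0,0,0]
}}

```text
time: 8.0
tool_pos: [424.4, 116.0, 199.4]
tcp_rot: [-3.141, -0.002, 0.056]
contact_force: [-4.3, -0.2, 7.5]
grip_width: 51.0
finger_force: 30.0
```

Call:
{"op": "jog_arm", "data": {
  "dp": [
    [0,0,0.003],
    [0,0,0.003],
    [0,0,0.003],
    [0,0,0.003]
  ],
  "twist": [0,0,0,0]
}}

```text
time: 8.5
tool_pos: [424.3, 116.0, 187.6]
tcp_rot: [-3.141, -0.003, 0.056]
contact_force: [-4.5, -0.1, 5.6]
grip_width: 50.8
finger_force: 30.0
```

Run:
```python
from h import *
o=bot.get_obs();im=bot.capture("wrist");cv2.imwrite("pics/w3.png",im)
print(o["time"],o["tool_pos"],np.degrees(o["tcp_rot"]),o["contact_force"],o["moment"],o["grip_width"])
```

```text
8.5 [424.34761484 115.96651214 187.63971069] [-1.79988519e+02 -1.52247886e-01  3.21217656e+00] [-4.54823701 -0.136       5.5758442 ] [-0.04814407  0.57510857 -0.02780575] 50.751443052014075
```

View pics/w3.png

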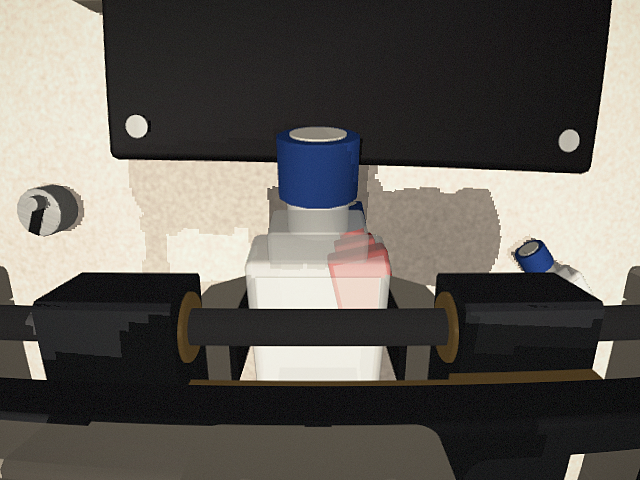

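Call:
{"op": "jog_arm", "data": {
  "dp": [
    [0,0,0.003],
    [0,0,0.003],
    [0,0,0.001],
    [0,0,0]
  ],
  "twist": [0,0,0,0]
}}

```text
time: 9.05
tool_pos: [424.8, 116.0, 180.7]
tcp_rot: [-3.141, -0.004, 0.056]
contact_force: [-3.7, -0.0, 5.5]
grip_width: 50.8
finger_force: 30.0
```

Call:
{"op": "jog_arm", "data": {
  "dp": [
    [0,0,-0.01],
    [0,0,-0.03],
    [0,0,-0.05],
    [-0.02,0,-0.03],
    [0,0,0]
  ],
  "twist": [0,0,0,0,0]
}}

```text
time: 9.68
tool_pos: [404.6, 114.9, 302.1]
tcp_rot: [-3.141, -0.007, 0.056]
contact_force: [0.3, -0.3, -0.5]
grip_width: 50.5
finger_force: 30.0
```

Run:
```python
from h import *
o=bot.get_obs();im=bot.capture("wrist");cv2.imwrite("pics/w4.png",im)
print(o["time"],o["tool_pos"],np.degrees(o["tcp_rot"]),o["contact_force"],o["grip_width"])
c=im[90:240,220:420]
e=cv2.resize(c,(800,600),interpolation=cv2.INTER_CUBIC);cv2.imwrite("pics/w4c.png",e)
p=bot.camera_params("wrist");print({k:p[k] for k in("fx","fy","cx","cy","k1")})
```

```text
9.675 [404.56283835 114.92517821 302.05126774] [-179.97493296   -0.40928965    3.18398063] [ 0.29541911 -0.31478433 -0.51505477] 50.51704745895425
{'fx': 403.0409659012492, 'fy': 403.0409659012492, 'cx': 317.6062395728718, 'cy': 239.31324354908858, 'k1': -0.0834670714987152}
```

View pics/w4c.png

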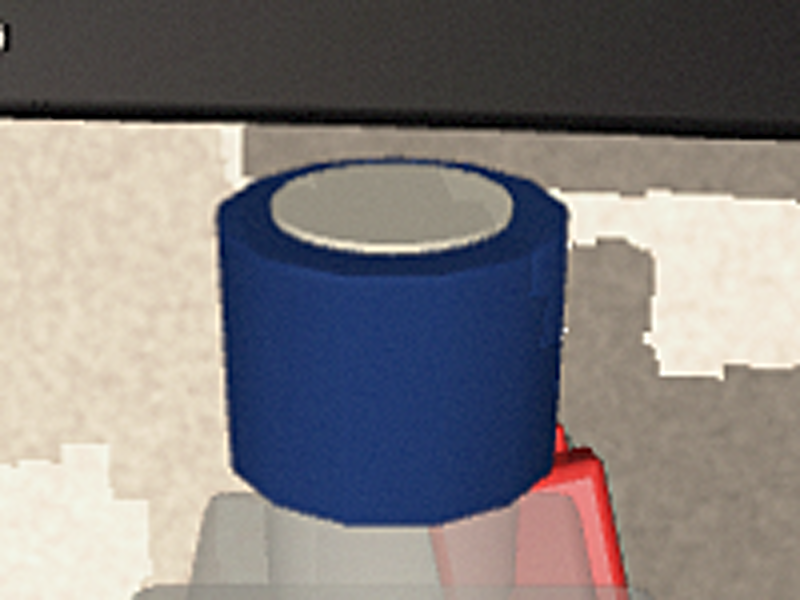

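Call:
{"op": "jog_arm", "data": {
  "dp": [
    [0.002,0.03,0],
    [0.002,0.054,0.005],
    [0.002,0.054,0.005],
    [0.002,0.054,0.005],
    [0.002,0.054,0.005],
    [0.002,0.054,0.005],
    [0.002,0.054,0.005],
    [0.002,0.054,0.005],
    [0.002,0.054,0.005],
    [0.002,0.03,0.004]
  ],
  "twist": [0,0,0,0,0,0,0,0,0,0]
}}

```text
time: 10.98
tool_pos: [450.2, -378.1, 252.3]
tcp_rot: [-3.14, 0.002, 0.053]
contact_force: [1.4, 0.5, -0.5]
grip_width: 51.0
finger_force: 30.0
```

Call:
{"op": "jog_arm", "data": {
  "dp": [
    [0,0,0],
    [0,0,0]
  ],
  "twist": [0,0]
}}

```text
time: 11.22
tool_pos: [450.6, -374.8, 253.6]
tcp_rot: [-3.14, 0.001, 0.055]
contact_force: [-0.2, 0.0, -0.2]
grip_width: 51.1
finger_force: 30.0
```

Run:
```python
from h import *
import pickle
o=bot.get_obs();p=bot.camera_params("wrist");im=bot.capture("wrist");cv2.imwrite("pics/w5.png",im)
pickle.dump((o,p),open("w5.pkl","wb"))
q=proj("wrist",[563.5,-433.6,136],p)
print(o["time"],o["tool_pos"],np.degrees(o["tcp_rot"]),q)
x=int(np.clip(q[0]-100,0,440));y=int(np.clip(q[1]-75,0,330));print(x,y)
cv2.imwrite("pics/w5c.png",cv2.resize(im[y:y+150,x:x+200],(800,600),interpolation=cv2.INTER_CUBIC))
```

```text
11.225 [ 450.5900447  -374.78449111  253.62853163] [-1.79889524e+02  6.41788966e-02  3.15172450e+00] [419.17778528  70.29357435]
319 0
```

View pics/w5c.png

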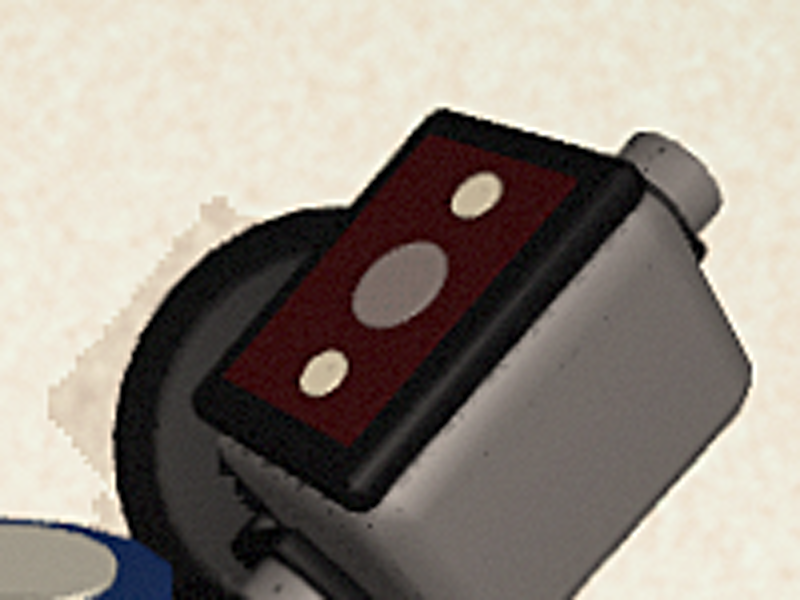

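```bash
cat > fit.py <<'E'
from h import *
import pickle
from scipy.optimize import least_squares
o,p=pickle.load(open("w5.pkl","rb"))
im=cv2.imread("pics/w5.png")[0:150,319:519]; big=cv2.resize(im,(800,600),interpolation=cv2.INTER_CUBIC)
g=(big[:,:,1]>55).astype(np.uint8); n,l=cv2.connectedComponents(g)
F=lambda q:np.array([(q[0]+.5)/4-.5+319,(q[1]+.5)/4-.5])
bl={}
for nm,s in [("lens",(400,285)),("a",(477,195)),("b",(324,373))]:
    m=(l==l[s[1],s[0]]).astype(np.uint8);c=max(cv2.findContours(m,0,1)[0],key=len)
    bl[nm]=cv2.fitEllipse(c); print(nm,m.sum(),bl[nm])
    if nm=="lens": out=np.array([F(q) for q in c[:,0][::max(1,len(c)//16)]])
W=[F(q) for q in [(430,137),(580,180),(350,446),(222,374)]]
sgn=[(-1,-1),(-1,1),(1,1),(1,-1)]  # along y-axis, up
pt,ps=bot.camera_params("top"),bot.camera_params("scene")
def axes(yaw,t):
    n=np.array([np.cos(yaw)*np.cos(t),np.sin(yaw)*np.cos(t),np.sin(t)])
    h=np.array([-np.sin(yaw),np.cos(yaw),0]); return n,h,np.cross(n,h)
def res(v):
    X=v[:3];n,h,u=axes(v[3],v[4]);r=[]
    for (a,b),w in zip(sgn,W): r+=list(proj(0,X+a*v[5]*h-b*v[6]*u*(-1 if 0 else 1)*-1,p)-w)
    for s,k in [(-1,"a"),(1,"b")]: r+=list(proj(0,X+s*v[7]*h,p)-F(bl[k][0]))
    r+=list(2*(proj(0,X,p)-F(bl["lens"][0])))
    r+=list(.25*(proj(0,X,pt)-(469.6,230.9))*4)+list((proj(0,X,ps)-(481.6,355.6)))
    for q in out:
        oo,d=ray(0,q,p); Y=oo+d*((X-oo)@n)/(d@n); r.append((np.linalg.norm(Y-X)-v[8])*1.4*.5)
    return np.array(r)
for i in range(2):
    pass
best=min((least_squares(res,[563,-434,136,np.radians(53),np.radians(t),30,s*20,18,11],loss="soft_l1") for t in(20,30) for s in(1,-1)),key=lambda r:r.cost)
v=best.x;print("pos",v[:3],"yaw,tilt",np.degrees(v[3:5]),v[5:],best.cost);print(np.round(res(v),1))
n=axes(v[3],v[4])[0]; G=v[:3]+n*100; print("code",G,"centre",v[:3]+135.5*n)
E
python3 fit.py
```

```text
lens 5759 ((399.7763671875, 284.6754455566406), (66.36734771728516, 108.17761993408203), 51.3881721496582)
a 1783 ((476.4138488769531, 195.00086975097656), (37.970279693603516, 57.71934509277344), 53.128204345703125)
b 1696 ((323.58056640625, 373.06927490234375), (37.53530502319336, 55.48673629760742), 47.5777587890625)
pos [ 562.67410661 -432.17577165  139.14777403] yaw,tilt [52.83442898 34.72297875] [25.81789669 17.68899642 18.26443986  8.40192966] 4.8745384199924064
[ 1.7 -0.3  0.8  0.7  1.2  0.   2.4  0.6 -0.5  0.  -0.5 -0.  -1.  -0.2
 -0.  -0.1 -0.5 -0.1 -0.   0.  -0.1 -0.  -0.2 -0.1 -0.2 -0.2 -0.1  0.2
  0.1  0.3  0.3  0.1 -0.  -0.1 -0.1]
code [ 612.32770616 -366.67788149  196.10869428] centre [ 629.954734   -343.42613048  216.32982097]
```

```bash
cat >> fit.py <<'E'
full=res; print("---")
def sub(ix,off):
    def f(v):
        w=v[:9]; r=full(w)
        r[0:8]-=np.tile(v[9:11],4)
        return np.r_[r[ix],v[9:]*off]
    b=min((least_squares(f,[563,-434,136,np.radians(53),np.radians(t),26,s*18,18,8.4,0,0]) for t in(20,30) for s in(1,-1)),key=lambda r:r.cost)
    print(np.round(b.x[:3],1),np.degrees(b.x[3:5]),np.round(b.x[5:],2),b.cost)
N=len(full(v))
sub(list(range(18)),.1)      # corners, no lens outline
sub(list(range(8,N)),.1)     # circles only
sub(list(range(N)),.1)
E
python3 fit.py | sed -n '/---/,$p'
```

```text
---
[ 562.7 -432.6  138.7] [52.59948933 32.89097648] [2.59500e+01 1.87400e+01 1.82900e+01 9.43063e+03 2.13000e+00 3.50000e-01] 0.4060271613877277
[ 562.8 -432.6  138.7] [52.91807116 37.1243313 ] [-3.138457e+04 -3.222000e+01  1.829000e+01  8.200000e+00  0.000000e+00
  0.000000e+00] 0.1914400655894683
[ 562.7 -432.5  139. ] [52.66007423 33.58893966] [25.92 18.49 18.27  8.53  2.03  0.29] 0.7440809724492206
```

Call:
{"op": "jog_arm", "data": {
  "dp": [
    [0,-0.03,-0.012],
    [0,-0.055,-0.012],
    [0,-0.055,-0.012],
    [0,-0.055,-0.012],
    [0,-0.055,0],
    [0,-0.055,0],
    [0,-0.055,0],
    [0,-0.055,0],
    [0.001,-0.055,0],
    [0,-0.0215,0]
  ],
  "twist": [0,0,0,0,0,0,0,0,0,0]
}}

```text
time: 12.52
tool_pos: [423.3, 118.7, 303.2]
tcp_rot: [-3.141, -0.001, 0.06]
contact_force: [0.1, -0.1, -0.4]
grip_width: 51.0
finger_force: 30.0
```

Call:
{"op": "jog_arm", "data": {
  "dp": [
    [0,0,0.03],
    [0,0,0.035],
    [0,0,0.03],
    [0,0,0]
  ],
  "twist": [0,0,0,0]
}}

```text
time: 13.02
tool_pos: [422.8, 115.9, 206.6]
tcp_rot: [-3.142, 0.004, 0.056]
contact_force: [-0.4, 0.2, 0.4]
grip_width: 51.2
finger_force: 30.0
```

```bash
cat > tilt.py <<'E'
from h import *
def tilt(im,f=403.04,cy=239.3):
    roi=im[100:245,250:400].astype(int)
    B=((roi[:,:,0]>roi[:,:,2]+35)&(roi[:,:,0]>roi[:,:,1]+15)).astype(np.uint8)
    n,l,s,_=cv2.connectedComponentsWithStats(B); k=1+np.argmax(s[1:,4]); B=(l==k).astype(np.uint8)
    c=max(cv2.findContours(B,0,1)[0],key=len); fill=np.zeros_like(B);cv2.drawContours(fill,[c],-1,1,-1)
    hole=((fill-B)>0).astype(np.uint8); n,l,s,_=cv2.connectedComponentsWithStats(hole); k=1+np.argmax(s[1:,4])
    e=cv2.fitEllipse(max(cv2.findContours((l==k).astype(np.uint8),0,1)[0],key=len))
    ys=np.where(fill)[0]; hi,lo=ys.min()+100,ys.max()+101
    sl=lambda r:(lambda s:(-.97*s-.25)/(-.25*s+.97))((r-cy)/f)   # X/D
    k1,k2=sl(hi),sl(lo)
    # disc height: inner radius ratio
    ec=e[0][1]+100.5; kc=sl(ec)
    from scipy.optimize import fsolve
    def g(v):
        a,b,t=v;s,c=np.sin(t),np.cos(t)  # disc centre X=a, depth b
        return [a-kc*b,(a+13.3*s)-k1*(b+13.3*c),(a-13.3*s-20*c)-k2*(b-13.3*c+20*s)]
    r=fsolve(g,[0,120,.4]); asp=min(e[1])/max(e[1]);th=np.arctan(kc)
    return np.degrees(r[2]),r[:2],np.degrees(np.arcsin(asp)+th),hi,lo,ec,asp
if __name__=="__main__":
    for n in("w3","w4"): print(n,tilt(cv2.imread(f"pics/{n}.png")))
    o=bot.get_obs();im=bot.capture("wrist");print(o["time"],o["tool_pos"],o["contact_force"]);print(tilt(im))
E
python3 tilt.py
```

```text
Traceback (most recent call last):
  File "tilt.py", line 21, in <module>
    for n in("w3","w4"): print(n,tilt(cv2.imread(f"pics/{n}.png")))
                                 ~~~~^^^^^^^^^^^^^^^^^^^^^^^^^^^^^
  File "tilt.py", line 7, in tilt
    hole=((fill-B)>0).astype(np.uint8); n,l,s,_=cv2.connectedComponentsWithStats(hole); k=1+np.argmax(s[1:,4])
                                                                                            ~~~~~~~~~^^^^^^^^^
ValueError: attempt to get argmax of an empty sequence
```

```bash
sed -i 's/key=len); fill=np.zeros_like(B)/key=len); c=cv2.convexHull(c); fill=np.zeros_like(B)/; s/hole=((fill-B)>0)/hole=((fill>B)\&(roi.max(2)>90))/' tilt.py; python3 tilt.py
```

```text
w3 (np.float64(9.330608888255552), array([2.98426830e-02, 1.33717641e+02]), np.float64(11.368391787031406), np.int64(129), np.int64(208), 135.3277816772461, 0.19689772364549035)
w4 (np.float64(14.843879088281048), array([ -1.98654717, 125.54939001]), np.float64(20.2902582136368), np.int64(131), np.int64(221), 142.19693756103516, 0.3615719159110561)
13.025 [422.81111436 115.90303113 206.5799867 ] [-0.35493867  0.22497758  0.43948821]
(np.float64(17.786190224051182), array([ -1.99580711, 126.16443894]), np.float64(20.627749725719656), np.int64(129), np.int64(221), 142.19534301757812, 0.3670539560512862)
```

Call:
{"op": "jog_arm", "data": {
  "dp": [
    [0.001,0,0.02],
    [0,0,0.008],
    [0,0,0.004],
    [0,0,0.003],
    [0,0,0.003],
    [0,0,0.003],
    [0,0,0]
  ],
  "twist": [0,0,0,0,0,0,0]
}}

```text
time: 13.95
tool_pos: [427.2, 115.7, 168.6]
tcp_rot: [-3.141, -0.004, 0.055]
contact_force: [-0.6, 0.5, 4.4]
grip_width: 50.6
finger_force: 30.0
```

```bash
python3 tilt.py
```

```text
w3 (np.float64(9.330608888255552), array([2.98426830e-02, 1.33717641e+02]), np.float64(11.368391787031406), np.int64(129), np.int64(208), 135.3277816772461, 0.19689772364549035)
w4 (np.float64(14.843879088281048), array([ -1.98654717, 125.54939001]), np.float64(20.2902582136368), np.int64(131), np.int64(221), 142.19693756103516, 0.3615719159110561)
13.95 [427.20491546 115.65988115 168.55623638] [-0.58292142  0.50898695  4.38746485]
(np.float64(31.65622240127079), array([ -8.06128015, 118.33765285]), np.float64(31.824865530049333), np.int64(139), np.int64(245), 164.19776916503906, 0.5838514442420206)
```

Call:
{"op": "jog_arm", "data": {
  "dp": [
    [0,0,0.001],
    [0,0,0],
    [0,0,-0.02],
    [0,0,-0.04],
    [0,0,-0.05],
    [0,0,-0.02]
  ],
  "twist": [0,0,0,0,0,0]
}}

```text
time: 14.75
tool_pos: [426.6, 115.6, 299.3]
tcp_rot: [-3.141, -0.005, 0.055]
contact_force: [0.2, 0.2, -1.1]
grip_width: 50.7
finger_force: 30.0
```

Call:
{"op": "jog_arm", "data": {
  "dp": [
    [0.01,0.026,0],
    [0.02,0.052,0],
    [0.02,0.052,0],
    [0.02,0.052,0],
    [0.02,0.052,0],
    [0.02,0.052,0],
    [0.02,0.052,0],
    [0.02,0.052,0],
    [0.02,0.052,0],
    [0.01,0.026,0]
  ],
  "twist": [0,0,0,0,0,0,0,0,0,0]
}}

```text
time: 16.0
tool_pos: [631.2, -344.7, 295.0]
tcp_rot: [-3.141, 0.001, 0.053]
contact_force: [-0.2, 0.1, -1.0]
grip_width: 50.8
finger_force: 30.0
```

Call:
{"op": "jog_arm", "data": {
  "dp": [
    [0.005,0,0],
    [0,0,0],
    [0,0,0],
    [0,0,0],
    [0,0,0],
    [0,0,0.025],
    [0,0,0.02],
    [0,0,0]
  ],
  "twist": [-9.9,-9.9,-9.9,-9.9,-9.9,0,0,0]
}}

```text
time: 17.0
tool_pos: [635.5, -341.2, 249.2]
tcp_rot: [-3.138, 0.0, 0.919]
contact_force: [-0.1, -0.9, -0.8]
grip_width: 50.6
finger_force: 30.0
```

Run:
```python
from tilt import *
o=bot.get_obs();print(o["time"],o["tool_pos"],np.degrees(o["tcp_rot"]),o["grip_width"],o["contact_force"])
im=bot.capture("wrist");cv2.imwrite("pics/w6.png",im);print(tilt(im))
s=bot.capture("scene");t=bot.capture("top");cv2.imwrite("pics/s6.png",s);cv2.imwrite("pics/t6.png",t)
x=o["tool_pos"];print(proj("scene",x),proj("top",x))
r=lambda i,c:(print(x0:=max(0,int(c[0])-50),y0:=max(0,int(c[1])-37)),cv2.resize(i[y0:y0+75,x0:x0+100],(400,300),interpolation=cv2.INTER_CUBIC))[1]
c=[r(s,proj("scene",x)),r(t,proj("top",x))]
w=cv2.resize(im,(400,300))
cv2.imwrite("pics/c6.png",np.vstack([np.hstack(c),np.hstack([w,w*0])]))
```

```text
17.0 [ 635.49912682 -341.21110889  249.19858432] [-1.79781098e+02  6.43049839e-03  5.26459461e+01] 50.640933083211515 [-0.14613422 -0.88659274 -0.75156217]
(np.float64(32.3275407909894), array([ -8.51059748, 119.73236348]), np.float64(32.41707090510632), np.int64(140), np.int64(245), 165.42522430419922, 0.5945818228991627)
[483.25229884 296.52319489] [446.91822197 194.22560455]
433 259
396 157
```

View pics/c6.png

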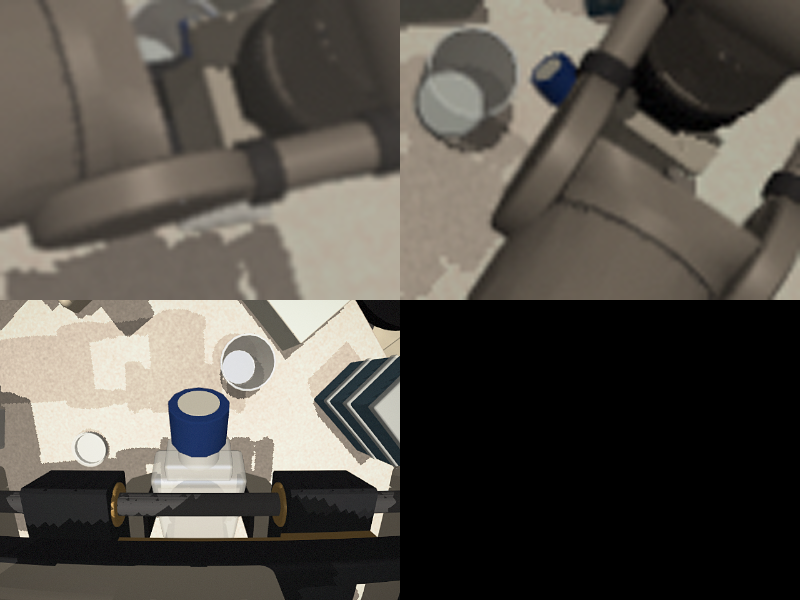

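```bash
sed -i 's/100:245/100:275/' tilt.py
python3 - <<'E'
from tilt import *
im=cv2.imread("pics/w6.png");r=tilt(im);print(r)
p=bot.camera_params("wrist");o=bot.get_obs()
X,e=tri(ray("wrist",(318,r[5]),p),ray("top",(433.7,174.7)));print(X,e)
d=X-o["tool_pos"];y=o["tcp_rot"][2];print("disc rel tool x,y,up",d[0]*np.cos(y)+d[1]*np.sin(y),d[0]*np.sin(y)-d[1]*np.cos(y),d[2])
C=-np.array(p["R"]).T@p["t"];print("cam above tcp",C-o["tool_pos"])
# white disc col
E
```

```text
(np.float64(29.978837461267798), array([ -7.96513422, 112.05844801]), np.float64(32.41707090510632), np.int64(140), np.int64(251), 165.42522430419922, 0.5945818228991627)
[ 671.93284874 -295.59982918  297.61658761] [np.float64(1.3655921923593617), np.float64(1.3655921923594279)]
disc rel tool x,y,up 58.33366321226176 0.023571679171382698 45.36622224685104
cam above tcp [ 40.64057389  53.94869481 157.85975914]
```

Call:
{"op": "jog_arm", "data": {
  "dp": [
    [0.0018,-0.0026,0.01],
    [0,0,0.015],
    [0,0,0.014],
    [0,0,0.005],
    [0,0,0],
    [0,0,0],
    [0,0,0]
  ],
  "twist": [0,0,0,0,0,0,0]
}}

```text
time: 18.02
tool_pos: [635.4, -338.9, 207.3]
tcp_rot: [3.14, -0.0, 0.919]
contact_force: [0.5, 0.2, 0.6]
grip_width: 50.7
finger_force: 30.0
```

Run:
```python
from tilt import *
o=bot.get_obs();print(o["time"],o["tool_pos"],np.degrees(o["tcp_rot"]),o["grip_width"],o["contact_force"],abs(o["dq"]).max())
im=bot.capture("wrist");r=tilt(im);print(r)
s=bot.capture("scene");t=bot.capture("top")
def r(i,c): 
    x0,y0=int(c[0])-50,int(c[1])-37;print(x0,y0);return cv2.resize(i[y0:y0+75,x0:x0+100],(400,300),interpolation=cv2.INTER_CUBIC)
q=[590,-390,190]
cv2.imwrite("pics/c7.png",np.vstack([np.hstack([r(s,proj("scene",q)),r(t,proj("top",q))]),np.hstack([cv2.resize(im,(400,300)),cv2.resize(im[150:375,200:500],(400,300))])]))
```

```text
18.025 [ 635.37656685 -338.86279948  207.34606371] [ 1.79937048e+02 -8.34314874e-03  5.26421140e+01] 50.722305293140685 [0.49003537 0.18691608 0.60067542] 0.0057098595647623665
(np.float64(28.704066744615947), array([ -8.00530272, 112.59224878]), np.float64(32.374044878395495), np.int64(141), np.int64(251), 165.43341827392578, 0.5939936922494738)
430 294
409 179
```

View pics/c7.png

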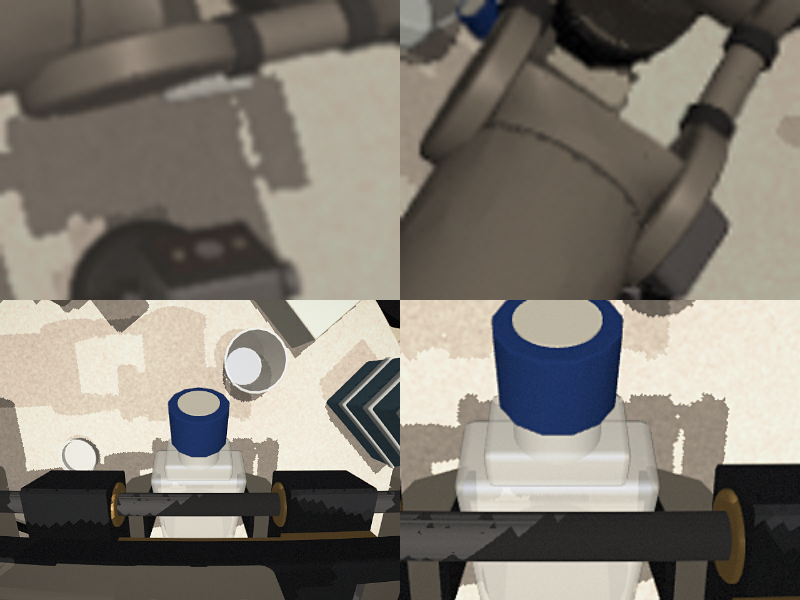

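Run:
```python
from h import *
o=bot.get_obs();y=o["tcp_rot"][2];T=o["tool_pos"];h=np.array([np.cos(y),np.sin(y),0]);l=np.array([-np.sin(y),np.cos(y),0]);k=np.array([0,0,1])
for cx,cz,t in [(-35,-12.5,32),(-37,-12.5,31),(-31,-11.6,32)]:
    t=np.radians(t);code=T+cx*h+cz*k;u=-np.sin(t)*h+np.cos(t)*k
    for s in(12.5,-12.5):
        print(cx,s,[np.round(proj("scene",code+s*u+w*l),1).tolist() for w in(-25.5,0,25.5)])
    W=np.array([562.5,-432.8,138]);n=np.array([.508,.667,.545]);d=code-W;print("dist",d@n,"off",np.linalg.norm(d-d@n*n),d-d@n*n)
```

```text
-35 12.5 [[492.3, 316.1], [481.3, 318.1], [470.2, 320.1]]
-35 -12.5 [[487.7, 311.9], [476.9, 313.8], [466.1, 315.7]]
dist 101.13941500745491 off 1.8703144411348227 [ 0.12622421 -1.23548054  1.39847467]
-37 12.5 [[492.6, 316.9], [481.5, 318.9], [470.4, 320.9]]
-37 -12.5 [[488.0, 312.8], [477.2, 314.8], [466.3, 316.7]]
dist 99.46257022461444 off 2.883647514850368 [-0.23553068 -1.70674026  2.31235507]
-31 12.5 [[492.0, 314.3], [480.9, 316.2], [469.8, 318.2]]
-31 -12.5 [[487.4, 310.1], [476.6, 312.0], [465.7, 313.9]]
dist 104.9836045731358 off 0.886901828471252 [ 0.60055997 -0.62012461  0.20339135]
```

```bash
python3 -c "
from plant import bot
print(bot.close_job())"
```

```text
the job is handed in; nothing more can be done
None
```

I handed the job in at about 18 s with the side-plate flask held steady in front of the reader. By my measurements the code is about 101–105 mm from the window and within 1–3 mm of its centre. The flask is tilted about 29–32° cap-up against the window's roughly 33°. I got that tilt by pressing the cap lightly (about 5–9 N) on the side plate's edge so the flask turned in the grip, because the arm could not tilt.

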